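# Fill the spindle above the cutter block

### The arm

A 6-joint arm with a two-finger parallel gripper is mounted at the origin on the work surface. World frame = base frame: x ahead of the robot, y to its left, z up, the work surface at z = 0. Lengths are in m, angles in rad, forces in N, time in s.
With the tool pointing down it reaches from about 0.3 to 0.775 m from the base axis. Payload 14.6 kg.
Tool frame: the origin (TCP) lies between the finger pads; the fingertips stand 11 mm ahead of it and the grasp point (between the pads) lies 8 mm behind it (r.tip_extent is the distance from the TCP to the fingertips, in m); z points along the fingers, y is the line along which they close (so a half turn about z gives the same grasp; the last joint's range is limited). The gripper opens to 94 mm and grips with 3 to 60 N. Pads are 16 mm wide; open, the fingers measure 119 mm over their backs; the gripper's body (75 mm by 177 mm) begins 78 mm behind the grasp point.
Start: joints at [-1.288, 0.3, 1.521, -0, 1.321, -0.067], TCP at [0.188, -0.517, 0.216] pointing down, gripper open.
Joint ranges: [-3.03, 3.03], [-0.79, 2.21], [0.23, 2.52], [-1.04, 4.18], [0, 3.07], [-2.55, 2.55]. Speed limits (rad/s): [2.22, 2.22, 2.57, 3.14, 3.14, 3.14].

### API

Orientations are given as a unit quaternion [w, x, y, z].
In Python, from station import r gives the robot as it stands.
- The arm moves only by the shell command python3 -m crank 'ROWS' [OPENING] [FORCE]. ROWS is text: rows parted by semicolons, each of 6 numbers parted by spaces: the shift along the tool's x, y, z in m, then the turn, a rotation vector about the tool's x, y, z in degrees. A call has 1 to 10 rows; each row is the pose to reach, as a shift and turn from the pose commanded when the call began, along the tool's axes at that moment; what a row does not reach only later rows make up. A row lasts 1/12 s, in which the tool goes at most 41.7 mm and 7.16 degrees, less where a joint would pass 70% of its speed; a pose out of reach is approached as far as the arm can. A call with a gripper value outside its range is refused whole. OPENING is the finger opening in m, from 0 to 0.094, set as the call begins (- or left out, the last holds). The fingers move at their own pace and stop on an object; FORCE is the grip in N (left out, the last holds). Time passes only in rows, so rows that repeat a pose let the fingers close. It gives the time, the measured TCP pose, the force, the opening and the grip force at its end, in the units of the state.
- r.sense(): the state, without advancing time (a new reading comes with each control period).
- r.camera(name): name is "scene" or "top" or "wrist"; returns a dict with "image" (384x512x3 uint8, blue, green, red), "fx", "fy", "cx", "cy" (pixels), "R" (3x3) and "t" (3): a world point X has camera coordinates R X + t. Camera axes: x right, y down, z forward; pixel columns grow to the right and rows downward; lengths in m; the calibration is good to about 2 mm. The wrist camera is an equidistant fisheye: a pixel r from the principal point sees the ray r / f radians off the axis. A picture is of the moment at which its call begins. There is no depth.
- r.close_job(): hands the job in; it is judged then, once.
Trained networks look in the newest picture that a camera, given by its name, has taken for a name from the list of things; names that differ only in an ending like _2 or _b are one class to them, and where a whole thing is asked for, a point or a joint stands for the part that bears it (a point fixed in the world has none). Each returns a list of dicts, best first, with "p" (0 to 1); they miss things now and then, are a little off and sometimes report something else, mostly with a low value. They report only what shows in the picture. A call takes as long as a camera call.
- r.look_for(camera, query): "box" ([centre column, centre row, width, height] in pixels, round what is visible of it).
- r.landmark_of(camera, query): "position" ([column, row] in pixels: a listed point, or the origin of a listed thing).
The state is a dict: "t": time; "joints": joint angles; "qd": joint speeds; "effort": joint torques, N m; "tool_pos": TCP position; "orientation": TCP orientation; "force": force on the tool from outside, world axes, zero at the start; "moment": the same for the moment, N m; "opening": opening from 0.0 (shut) to 1.0 (fully open); "grip_force": force on a finger pad.
Only numpy, scipy, OpenCV 4.12 (cv2) and the standard library are available. Lean on these libraries where they do the work, as an engineer would, in place of code of your own. Each camera call takes 0.05 s, during which the arm holds its last target. There are 200 camera calls.

### The job

The cutter block is already on the spindle in the setting stand: fill the spindle above it, ready for the cap bolt. Thread on the three loose steel rings one at a time - the thickest first, the middle one next, and last the thin keyed ring, turning it under light hand pressure until its key finds the slot in the spindle - so that each lies fully home on the one below. Slide them down gently, never drop or force them, let go of everything at the end, and leave the other things on the bench alone.

Things in the scene. Friction and masses are not known exactly. Their poses are not given: they have to be found in the camera images.
- stand: Setting stand, fixed: green cast base 150 x 130 x 18 mm, a clamp lever with black ball at its -x side. On it a round aluminium cutter block, 100 mm across, flat top 83 mm above the bench, two knives reaching 60 mm from the axis; a vertical steel spindle comes up through it, clamped so that it does not turn. Origin: on the spindle axis at bench level, z up.
- seat (a point): Centre of the cutter block's flat top, on the spindle axis, 83 mm above the bench, axes as the stand's. The thick ring's underside must rest here.
- spindle_top (a point): Centre of the spindle's top end, 70 mm above the seat. Round shaft 30 mm across, top edge tapered 1.5 mm in over 3 mm. A slot 8.5 mm wide, 6.5 mm deep, 16 mm long runs down one side, open at the top. Axes as the stand's: they do NOT show the slot. It faces the stand's +x (away from the lever) to within 1 rad either way; its exact angle is not measured: see it or find it by feel.
- ring_thick: Loose plain steel spacer ring lying flat: 36 mm thick, 56 mm outside, 31.5 mm bore (1.5 mm looser than the spindle), bore edges chamfered 1.5 mm; about 0.5 kg. Origin: centre of its underside, z up along the bore.
- ring_mid: Loose plain steel spacer ring lying flat: 22 mm thick, otherwise as the thick one (56 mm outside, 31.5 mm bore); about 0.3 kg. Origin: centre of its underside. Home, its underside is 36 mm above the seat.
- ring_keyed: Steel ring lying flat: 14 mm thick, 56 outside, 31.5 bore; 0.2 kg. Origin: centre of underside, z up. A key 7 mm wide stands 5 mm into the bore at its +x side, 6 to 12 mm above its underside. Key off the slot: it rests on the spindle's end, underside 64 mm above the seat, bore round the spindle. Turned to within about 0.08 rad of the slot it goes down to 58 mm, home, 2 mm proud of the spindle.
- cap_bolt: Bystander: the dark steel cap bolt, a 48 mm disc 9 mm thick with a 24 mm socket head, 23 mm tall, standing on its disc. Not used yet. Origin: centre of its underside.
- hex_key: Bystander: L-shaped dark steel hex key 8 mm thick lying flat, 140 mm arm along its x with a 35 mm leg to its y at the +x end. Origin: on the bench under the middle of the long arm.
- mug: Bystander: black mug, 82 mm across, 95 mm tall, handle at its +y. Origin: centre of its underside.
- tape: Bystander: red and black tape measure, 68 x 40 x 65 mm tall. Origin: centre of its underside.

How it is judged:
On the way, in this order (a step that is already met when the one before it is completed fails the run):
1. the thick ring is home on the cutter block (z of ring_thick in the frame of seat between -0.002 and 0.002 m and horizontal distance between ring_thick and seat below 0.0025 m and angle between ring_thick's own z axis and vertical below 0.06 rad), for 0.2 s.
2. then the middle ring is home on the thick one (all of step 1 and z of ring_mid in the frame of seat between 0.034 and 0.038 m and horizontal distance between ring_mid and seat below 0.0025 m and angle between ring_mid's own z axis and vertical below 0.06 rad), for 0.2 s.
At the end, for the whole second after the job is handed in: All three rings on the spindle, released, at rest and upright (0.06 rad): undersides within 2 mm of the seat (thick), of 36 mm above it (middle) and of 58 mm above it (keyed, its key down in the slot), each within 2.5 mm of the spindle axis (all of step 2 and z of ring_keyed in the frame of seat between 0.056 and 0.06 m and horizontal distance between ring_keyed and seat below 0.0025 m and angle between ring_keyed's own z axis and vertical below 0.06 rad and linear speed of each of ring_thick, ring_mid, ring_keyed below 0.01 m/s); the robot touches nothing.
It fails at once if the thick ring is pressed, knocked or dropped onto the spindle, the cutter block or the rings on it with more than 60 N (contact force between ring_thick and stand above 60 N).
It fails at once if the middle ring is pressed, knocked or dropped onto the spindle, the cutter block or the rings on it with more than 60 N (contact force between ring_mid and stand above 60 N or contact force between ring_mid and ring_thick above 60 N).
It fails at once if the keyed ring is pressed, knocked or dropped onto the spindle, the cutter block or the rings on it with more than 60 N (contact force between ring_keyed and stand above 60 N or contact force between ring_keyed and ring_thick above 60 N or contact force between ring_keyed and ring_mid above 60 N).
It fails at once if the gripper itself bears on the stand, the spindle or the cutter block with more than 25 N (contact force between any of the fingers, the arm and stand above 25 N).
It fails at once if one of the other things on the bench (cap bolt, hex key, mug, tape measure) is moved by more than 30 mm (distance of any of cap_bolt, hex_key, mug, tape from where it was at the start of the episode above 0.03 m).
It also fails if it takes over 72 s, if anything falls off the work surface, if the arm or the gripper's body presses on something with over 40 N, if the wrist force passes 120 N, or if a joint passes its speed limit or range.

## Working session

There is one attempt and no reset: what is moved stays moved. The work goes in short steps, Python scripts to look and compute and a shell command to move; the robot and the scene stay as the last step left them, time stands still between calls to the robot, and variables do not carry over. Pictures are saved under pics/ and viewed, at most 10 in all, crops included, and the job is handed in when it is done.

```bash
mkdir -p pics; ls
cat > h.py <<'E'
import numpy as np,cv2
from station import r
from scipy.spatial.transform import Rotation as Ro
def ray(c,px):
    u=np.array(px,float)
    if c.get('fish'):
        d=np.array([(u[0]-c['cx'])/c['fx'],(u[1]-c['cy'])/c['fy']]);a=np.hypot(*d)
        v=np.r_[np.sin(a)*d/max(a,1e-9),np.cos(a)]
    else: v=np.r_[(u[0]-c['cx'])/c['fx'],(u[1]-c['cy'])/c['fy'],1]
    R=np.array(c['R']);return -R.T@np.array(c['t']),R.T@v
def atz(c,px,z):
    o,v=ray(c,px);return o+v*(z-o[2])/v[2]
def proj(c,X):
    p=np.array(c['R'])@np.array(X)+np.array(c['t'])
    if c.get('fish'):
        q=np.hypot(p[0],p[1]);a=np.arctan2(q,p[2]);p=np.r_[p[:2]/max(q,1e-9)*a,1]
    return [c['fx']*p[0]/p[2]+c['cx'],c['fy']*p[1]/p[2]+c['cy']]
def cam(n,save=None):
    c=r.camera(n);c['fish']=n=='wrist'
    if save: cv2.imwrite('pics/'+save,c['image'])
    return c
def tool(X):
    s=r.sense();R=Ro.from_quat(np.array(s['orientation']),scalar_first=True)
    return R.inv().apply(np.array(X)-s['tool_pos'])
E
python3 - <<'E'
from h import *
s=r.sense();print(s)
ims=[]
for n in('top','scene','wrist'):
    c=cam(n);ims.append(c['image']);print(n,c['fx'],c['cx'],c['cy'],np.round(-np.array(c['R']).T@c['t'],3))
    for q,z in(('ring_thick',0),('ring_mid',0),('ring_keyed',0),('seat',.083),('spindle_top',.153),('stand',0),('cap_bolt',0),('hex_key',0),('mug',0),('tape',0)):
        for d in r.landmark_of(n,q)[:2]:
            print(q,round(d['p'],2),np.round(d['position']),np.round(atz(c,d['position'],z),3))
cv2.imwrite('pics/a.png',cv2.resize(np.vstack([ims[0],ims[1]]),(400,600)) if 0 else np.hstack([cv2.resize(ims[0],(400,300)),cv2.resize(ims[1],(400,300))]))
cv2.imwrite('pics/top.png',ims[0])
E
```

```text
pics
{'t': 0.0, 'joints': array([-1.28760479e+00,  3.00490307e-01,  1.52157531e+00,  3.51155615e-06,
        1.32069805e+00, -6.66376898e-02]), 'qd': array([-5.64580911e-04,  8.72286115e-05, -1.70099830e-03, -5.19861980e-04,
        6.64025544e-05, -1.02111677e-03]), 'effort': array([-3.56851167e-03, -5.31807232e+01, -3.52739775e+01,  7.06488127e-02,
        2.42927636e-02, -9.69820371e-05]), 'tool_pos': array([ 0.18841482, -0.51645671,  0.21587823]), 'orientation': array([-5.82262120e-04,  9.84741309e-01,  1.74023595e-01, -6.15821740e-05]), 'force': array([ 0.02577438, -0.21422734, -0.31103185]), 'moment': array([-0.00861619, -0.02068066, -0.03871074]), 'grip_force': 0.0, 'opening': 0.9974205262342264}
top 480.21804687545034 258.85430197962245 194.88694499576553 [0.383 0.043 1.657]
ring_thick 0.54 [350. 175.] [ 0.588 -0.254  0.   ]
ring_mid 0.49 [319. 202.] [ 0.495 -0.144  0.   ]
ring_keyed 0.73 [375. 209.] [ 0.468 -0.336  0.   ]
seat 0.76 [229. 202.] [0.494 0.16  0.083]
spindle_top 0.73 [229. 199.] [0.499 0.154 0.153]
cap_bolt 0.66 [228. 202.] [0.501 0.169 0.   ]
cap_bolt 0.61 [289
[... 182 characters left out ...]
] [ 0.729 -0.045  0.   ]
scene 376.497877683263 256.50186730082044 194.5745007038525 [ 1.173 -0.196  0.932]
ring_thick 0.72 [158. 269.] [ 0.584 -0.259  0.   ]
ring_mid 0.59 [190. 227.] [ 0.478 -0.138 -0.   ]
ring_keyed 0.82 [121. 244.] [ 0.46  -0.341  0.   ]
seat 0.97 [281. 185.] [0.493 0.156 0.083]
seat 0.46 [120. 242.] [ 0.519 -0.328  0.083]
spindle_top 0.86 [281. 171.] [0.5   0.149 0.153]
stand 0.65 [281. 204.] [0.5   0.156 0.   ]
cap_bolt 0.63 [252. 288.] [ 0.736 -0.037  0.   ]
hex_key 0.54 [213. 300.] [ 0.73  -0.144  0.   ]
mug 0.96 [362. 214.] [0.631 0.374 0.   ]
tape 0.5 [320. 145.] [0.301 0.402 0.   ]
wrist 297.3186396354542 252.7137623272715 193.31413996678424 [ 0.266 -0.488  0.385]
```

Run:
```python
import cv2,numpy as np
a=cv2.imread('pics/top.png')[90:300,130:410]
b=cv2.imread('pics/a.png')[:,400:]
cv2.imwrite('pics/b.png',np.vstack([cv2.resize(a,(400,300),interpolation=3),b]))
```

```text
(no output)
```

View pics/b.png

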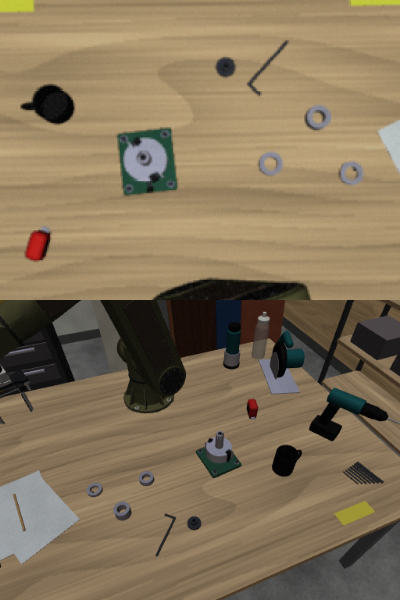

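The top view shows the stand at about (146,160), the three rings on the right at (318,117), (270,163) and (351,172), and the bolt, hex key, mug and tape clear of them. Next I go over the thick ring.

```bash
cat >> h.py <<'E'
def yaw():
    s=r.sense();x=Ro.from_quat(np.array(s['orientation']),scalar_first=True).as_matrix()[:,0];return np.degrees(np.arctan2(x[1],x[0]))
def circ(c,X0,z,rad,rng=.012):
    # fit of a bright top disc edge: refine centre (world xy) of circle radius rad at height z by maximal radial gradient
    g=cv2.GaussianBlur(cv2.cvtColor(c['image'],cv2.COLOR_BGR2GRAY),(0,0),1).astype(np.float32)
    a=np.linspace(0,2*np.pi,72,endpoint=False)
    def samp(x,y,R): 
        p=np.array([proj(c,[x+R*np.cos(t),y+R*np.sin(t),z]) for t in a],np.float32)
        return cv2.remap(g,p[:,0].reshape(-1,1),p[:,1].reshape(-1,1),cv2.INTER_LINEAR).ravel()
    best=(-1,)
    cx,cy=X0[:2]
    for st,n in((.003,int(rng/.003)),(.001,3),(.0004,3)):
        best=(-1,)
        for i in range(-n,n+1):
            for j in range(-n,n+1):
                x,y=cx+i*st,cy+j*st
                v=np.mean(np.abs(samp(x,y,rad+.0012)-samp(x,y,rad-.0012)))
                if v>best[0]: best=(v,x,y)
        cx,cy=best[1:]
    return np.round([cx,cy,best[0]],4)
E
python3 -m crank '.463 -.108 .04 0 0 -40;.463 -.108 .04 0 0 -40;.463 -.108 .04 0 0 -40;.463 -.108 .04 0 0 -40;.463 -.108 .04 0 0 -40;.463 -.108 .04 0 0 -40;.463 -.108 .04 0 0 -40;.463 -.108 .04 0 0 -40;.463 -.108 .04 0 0 -40;.463 -.108 .04 0 0 -40' 0.094 20
python3 - <<'E'
from h import *
print(yaw(),r.sense()['joints'],tool([.586,-.256,.18]))
E
```

```text
t: 2.48
tool_pos: [0.5376, -0.288, 0.1814]
orientation: [0.0, 0.866, 0.5, 0.0]
force: [0.2, -0.3, 0.1]
opening: 0.998
grip_force: 0.0
60.046260379072834 [-5.51843675e-01  4.61209487e-01  1.38253522e+00 -1.35315762e-06
  1.29767516e+00 -2.90519310e-02] [0.05188285 0.02600629 0.00142729]
```

```bash
python3 -m crank '.026 .013 0 0 0 0;.052 .026 0 0 0 0;.052 .026 0 0 0 0;.052 .026 0 0 0 0'
python3 - <<'E'
from h import *
c=cam('wrist','w1.png')
s=r.sense();print(s['tool_pos'])
for q in('ring_thick','ring_mid','ring_keyed'):
    for d in r.landmark_of('wrist',q)[:2]: 
        X=atz(c,d['position'],0);print(q,round(d['p'],2),np.round(d['position']),np.round(X,4))
        for z in(.036,.022,.014):print(z,[circ(c,X,z,R) for R in(.028,.01725)])
E
```

```text
t: 2.82
tool_pos: [0.5852, -0.2564, 0.1809]
orientation: [-0.0, 0.865, 0.501, -0.0]
force: [0.1, -0.5, 0.0]
opening: 0.998
grip_force: 0.0
[ 0.5844133  -0.25729053  0.18114676]
ring_thick 0.91 [261. 176.] [ 0.5936 -0.2595  0.    ]
0.036 [array([ 0.5972, -0.2545, 16.1448]), array([ 0.5998, -0.2481, 21.8447])]
0.022 [array([ 0.5966, -0.2561, 16.562 ]), array([ 0.5984, -0.2511, 18.8214])]
0.014 [array([ 0.5962, -0.2571, 16.5914]), array([ 0.5936, -0.2635, 19.3455])]
ring_thick 0.55 [139. 137.] [ 0.4882 -0.1418  0.    ]
0.036 [array([ 0.4976, -0.1472, 17.7433]), array([ 0.5028, -0.1508, 21.582 ])]
0.022 [array([ 0.4932, -0.1462, 19.09  ]), array([ 0.4978, -0.1482, 21.2232])]
0.014 [array([ 0.4908, -0.1452, 19.4265]), array([ 0.4948, -0.1468, 19.8342])]
ring_mid 0.89 [141. 141.] [ 0.4886 -0.1471  0.    ]
0.036 [array([ 0.4976, -0.1471, 17.7038]), array([ 0.503 , -0.1503, 21.6211])]
0.022 [array([ 0.4932, -0.1461, 19.1249]), array([ 0.498 , -0.1481, 21.1523])]
0.014 [array([ 0.4906, -0.1451, 19.3179]), array([ 0.495 , -0.1467, 19.8043])]
ring_keyed 0.64 [204. 271.] [ 0.4617 -0.3373  0.    ]
0.036 [array([ 0.4751, -0.3239, 15.0676]), array([ 0.4541, -0.3513,  9.4635])]
0.022 [array([ 0.4697, -0.3293, 15.989 ]), array([ 0.4729, -0.3255, 16.7957])]
0.014 [array([ 0.4589, -0.3235, 14.6827]), array([ 0.4697, -0.3293, 15.7743])]
```

View pics/w1.png

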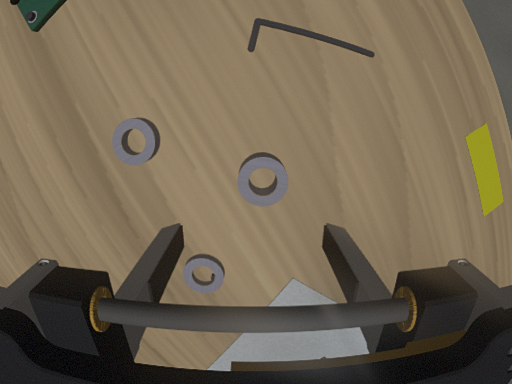

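The wrist view shows the thick ring's bore at (262,180), the middle ring at (135,141), and the keyed ring at (204,272) with its key at about (214,276). Now I grip the thick ring, then re-grip it turned by 90° so that it is centred both ways.

Run:
```python
from h import *
print(tool([.593,-.257,.022]))
```

```text
[0.00569969 0.00732385 0.15970516]
```

```bash
python3 -m crank '.006 .007 .04 0 0 0;.006 .007 .08 0 0 0;.006 .007 .12 0 0 0;.006 .007 .15 0 0 0;.006 .007 .159 0 0 0;.006 .007 .159 0 0 0'
python3 -m crank '0 0 0 0 0 0;0 0 0 0 0 0;0 0 0 0 0 0;0 0 0 0 0 0;0 0 0 0 0 0;0 0 0 0 0 0' .05 8
```

```text
t: 3.52
tool_pos: [0.5922, -0.2559, 0.0206]
orientation: [-0.002, 0.866, 0.5, -0.001]
force: [-0.5, -0.9, 1.2]
opening: 1.001
grip_force: 0.0
t: 4.02
tool_pos: [0.5942, -0.2561, 0.0235]
orientation: [0.001, 0.866, 0.5, 0.001]
force: [3.4, -2.3, 1.3]
opening: 0.611
grip_force: 1.8
```

```bash
python3 -m crank '0 0 0 0 0 0;0 0 0 0 0 0;0 0 0 0 0 0' .074 
python3 -m crank '0 0 0 0 0 -15;0 0 0 0 0 -22;0 0 0 0 0 -30;0 0 0 0 0 -37;0 0 0 0 0 -45;0 0 0 0 0 -52;0 0 0 0 0 -60;0 0 0 0 0 -67' 
python3 -m crank '0 0 0 0 0 -10;0 0 0 0 0 -20;0 0 0 0 0 -30;0 0 0 0 0 -33;0 0 0 0 0 -33'
python3 -m crank '0 0 0 0 0 0;0 0 0 0 0 0;0 0 0 0 0 0;0 0 0 0 0 0;0 0 0 0 0 0' .05 40
python3 -c "
from h import *
print(yaw(),r.sense()['joints'])"
```

```text
t: 4.27
tool_pos: [0.5934, -0.2556, 0.0224]
orientation: [-0.0, 0.866, 0.5, -0.0]
force: [-0.6, -0.1, -0.4]
opening: 0.777
grip_force: 0.0
t: 4.93
tool_pos: [0.5934, -0.2556, 0.0223]
orientation: [-0.0, 0.517, 0.856, -0.0]
force: [0.3, 0.3, -1.8]
opening: 0.785
grip_force: 0.0
t: 5.35
tool_pos: [0.5934, -0.2556, 0.0223]
orientation: [-0.0, 0.253, 0.968, 0.0]
force: [0.3, -0.4, 0.1]
opening: 0.792
grip_force: 0.0
t: 5.77
tool_pos: [0.5935, -0.2558, 0.0224]
orientation: [-0.0, 0.257, 0.967, -0.0]
force: [-0.1, -0.7, -0.7]
opening: 0.59
grip_force: 40.0
150.25622804712538 [-4.63601259e-01  7.15512402e-01  1.37925975e+00 -1.35573419e-04
  1.04704825e+00 -1.51520303e+00]
```

```bash
python3 -m crank '0 0 -.03 0 0 0;0 0 -.065 0 0 0;.02 .02 -.1 0 0 0;.04 .05 -.12 0 0 0;.06 .08 -.14 0 0 0;.08 .11 -.15 0 0 0;.10 .14 -.16 0 0 0;.12 .17 -.17 0 0 0;.14 .20 -.18 0 0 0;.16 .23 -.18 0 0 0'
python3 -m crank '.02 .03 0 0 0 0;.035 .055 0 0 0 0;.045 .07 0 0 0 0;.047 .077 0 0 0 0;.047 .077 0 0 0 0'
python3 - <<'E'
from h import *
c=cam('wrist','w2.png');s=r.sense();p=s['tool_pos'];print(p,yaw(),s['grip_force'],s['opening'])
for q,z in(('seat',.083),('spindle_top',.153),('ring_thick',p[2]-.0224)):
    for d in r.landmark_of('wrist',q)[:2]: 
        X=atz(c,d['position'],z);print(q,round(d['p'],2),np.round(d['position']),np.round(X,4))
        if q=='spindle_top': print(circ(c,X,.153,.0135),circ(c,X,.15,.015))
        if q=='seat': print(circ(c,X,.083,.05))
print(-np.array(c['R']).T@c['t'],np.array(c['R'])[2])
E
```

```text
t: 6.6
tool_pos: [0.5683, 0.0251, 0.2042]
orientation: [0.001, 0.256, 0.967, 0.0]
force: [0.9, 1.1, -3.4]
opening: 0.588
grip_force: 40.0
t: 7.02
tool_pos: [0.5655, 0.1147, 0.202]
orientation: [-0.0, 0.255, 0.967, -0.0]
force: [-0.0, -0.2, -5.1]
opening: 0.589
grip_force: 40.0
[0.5655639  0.11348896 0.20207262] 150.36318594013645 39.998806336079724 0.5875360449956298
seat 0.72 [252. 113.] [0.4965 0.1533 0.083 ]
[ 0.4969  0.1523 40.6334]
seat 0.49 [ 75. 213.] [ 0.4851 -0.0794  0.083 ]
[ 0.4741 -0.067   2.5886]
spindle_top 0.74 [255. 118.] [0.5003 0.1536 0.153 ]
[ 0.4959  0.1536 23.3083] [ 0.4967  0.152  30.8522]
ring_thick 0.85 [257. 233.] [0.5685 0.1164 0.1797]
[0.4931531  0.15574056 0.37043549] [ 0.24514898 -0.13936184 -0.95941662]
```

View pics/w2.png

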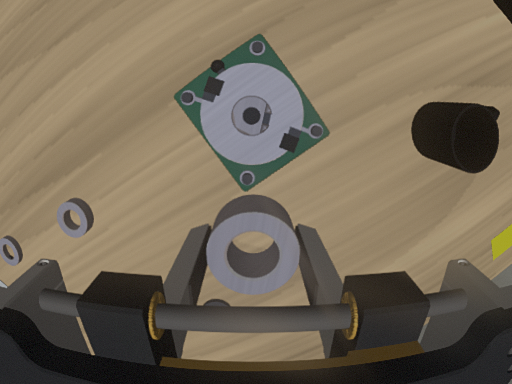

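The spindle shows at (251,116), with the slot on its right at about (266,117) and the lever ball at (217,66). I'll measure the ring in the hand for camera bias, and the slot angle from a zoom.

```bash
cat >> h.py <<'E'
def unroll(c,ctr,z,h,n=400):
    # rectified view of plane z: +x world to the right, +y up; h half-width in m
    g=np.linspace(-h,h,n);m=np.array([[proj(c,[ctr[0]+x,ctr[1]-y,z]) for x in g] for y in g],np.float32)
    return cv2.remap(c['image'],m[...,0],m[...,1],cv2.INTER_CUBIC)
E
python3 - <<'E'
from h import *
c=cam('wrist');p=r.sense()['tool_pos'];print(p)
for z,R in((p[2]+.0136,.028),(p[2]+.0136,.0172),(p[2]+.0121,.0279)): 
    q=circ(c,p,z,R,.009);print(q,q[:2]-p[:2])
a=unroll(c,(.4966,.1525),.153,.022);cv2.line(a,(200,0),(200,399),(0,0,255),1);cv2.line(a,(0,200),(399,200),(0,0,255),1)
b=unroll(c,p,p[2]+.0136,.035);cv2.circle(b,(200,200),160,(0,0,255),1)
cv2.imwrite('pics/u.png',np.hstack([a,b]))
E
```

```text
[0.56572857 0.11231406 0.20240554]
[ 0.5663  0.1117 37.4112] [ 0.00057143 -0.00061406]
[ 0.5647  0.1137 22.1191] [-0.00102857  0.00138594]
[ 0.5667  0.1117 37.1799] [ 0.00097143 -0.00061406]
```

View pics/u.png

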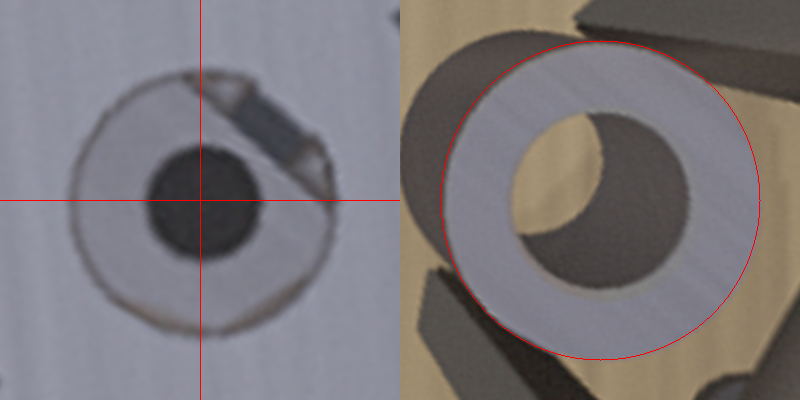

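Slot faces about 49° in world (chord normal of the flat at (187,78)–(330,205)). The spindle axis is at (.4969,.1523), and the ring in the hand matches the TCP within 0.5 mm.

```bash
python3 -m crank '.03 0 0 0 0 0;.06 0 0 0 0 0;.075 0 0 0 0 0;.0795 .0005 0 0 0 0;.0795 .0005 0 0 0 0;.0795 .0005 0 0 0 0'
python3 - <<'E'
from h import *
print(tool([.4969,.1523,.1775]),r.sense()['force'])
E
```

```text
t: 7.77
tool_pos: [0.4975, 0.1527, 0.2028]
orientation: [0.0, 0.256, 0.967, 0.0]
force: [0.1, -0.3, -3.6]
opening: 0.582
grip_force: 40.0
[ 0.00037067 -0.00062794  0.02527784] [ 0.09126188 -0.28026811 -3.57513813]
```

```bash
python3 -m crank '.0004 -.0005 .01 0 0 0;.0004 -.0005 .02 0 0 0;.0004 -.0005 .025 0 0 0;.0004 -.0005 .028 0 0 0;.0004 -.0005 .031 0 0 0;.0004 -.0005 .033 0 0 0;.0004 -.0005 .033 0 0 0'
python3 -c "
from h import *
print(tool([.4969,.1523,.1054]),r.sense()['force'])"
```

```text
t: 8.35
tool_pos: [0.4962, 0.153, 0.1692]
orientation: [-0.0, 0.256, 0.967, -0.0]
force: [0.0, 0.3, -4.6]
opening: 0.589
grip_force: 40.0
[-0.00098143 -0.00019675  0.06376146] [ 0.02628811  0.33466752 -4.63000021]
```

```bash
python3 -m crank '0 0 .004 0 0 0;0 0 .010 0 0 0;0 0 .016 0 0 0;0 0 .022 0 0 0;0 0 .028 0 0 0;0 0 .034 0 0 0'
python3 -m crank '0 0 .006 0 0 0;0 0 .012 0 0 0;0 0 .017 0 0 0;0 0 .021 0 0 0;0 0 .024 0 0 0;0 0 .026 0 0 0;0 0 .0265 0 0 0;0 0 .0265 0 0 0'
python3 -c "
from h import *
print(tool([.4969,.1523,.1054]),r.sense()['force'])"
```

```text
t: 8.85
tool_pos: [0.4961, 0.153, 0.1347]
orientation: [-0.0, 0.256, 0.967, -0.0]
force: [0.0, -0.6, -4.5]
opening: 0.591
grip_force: 40.0
t: 9.52
tool_pos: [0.4963, 0.153, 0.1091]
orientation: [0.0, 0.256, 0.967, 0.0]
force: [0.1, 0.3, -3.9]
opening: 0.591
grip_force: 40.0
[-0.00092885 -0.00032999  0.00365106] [ 0.10901575  0.31721614 -3.8986205 ]
```

```bash
python3 -m crank '0 0 .0015 0 0 0;0 0 .003 0 0 0;0 0 .004 0 0 0;0 0 .005 0 0 0;0 0 .005 0 0 0'
python3 -c "
from h import *
print(tool([.4969,.1523,.1054]),r.sense()['force'])"
```

```text
t: 9.93
tool_pos: [0.4963, 0.153, 0.1053]
orientation: [0.0, 0.256, 0.967, 0.0]
force: [-8.5, -1.9, 12.4]
opening: 0.587
grip_force: 40.0
[-8.74233182e-04 -3.17343666e-04 -7.95418914e-05] [-8.5073512  -1.85184206 12.42496343]
```

```bash
python3 -m crank '0 0 -.001 0 0 0;0 0 -.001 0 0 0;0 0 -.001 0 0 0;0 0 -.001 0 0 0;0 0 -.001 0 0 0' .08
python3 -m crank '0 0 -.02 0 0 0;0 0 -.06 0 0 0;0 0 -.10 0 0 0;-.02 -.03 -.12 0 0 0;-.037 -.066 -.12 0 0 0;-.055 -.1 -.11 0 0 0;-.073 -.135 -.10 0 0 0;-.091 -.17 -.08 0 0 0;-.109 -.204 -.06 0 0 0;-.128 -.24 -.03 0 0 0' .094
python3 - <<'E'
from h import *
print(r.sense()['tool_pos'],tool([.4905,-.146,.016]))
c=cam('wrist')
for d in r.landmark_of('wrist','ring_mid')[:1]:
  X=atz(c,d['position'],0);print(d,X,circ(c,X,.022,.028))
E
```

```text
t: 10.35
tool_pos: [0.4963, 0.153, 0.105]
orientation: [0.0, 0.256, 0.967, 0.0]
force: [0.9, 0.2, -0.3]
opening: 0.848
grip_force: 0.0
t: 11.18
tool_pos: [0.489, -0.1105, 0.1427]
orientation: [0.001, 0.256, 0.967, -0.0]
force: [1.4, 1.2, -0.3]
opening: 1.001
grip_force: 0.0
[ 0.48899658 -0.11048385  0.14272393] [-0.01861445 -0.03016966  0.12675135]
{'position': [226.6, 197.4], 'p': 0.63} [ 0.4865111  -0.14203037  0.        ] [ 0.4839 -0.1406 17.8191]
```

```bash
python3 -m crank '-.0115 -.0225 .02 0 0 0;-.0115 -.0225 .04 0 0 0;-.0115 -.0225 .04 0 0 0;-.0115 -.0225 .04 0 0 0'
python3 - <<'E'
from h import *
c=cam('wrist');p=r.sense()['tool_pos'];print(p)
X=np.array([.488,-.144]);q=circ(c,X,.022,.028,.009);print(q,tool([*q[:2],.016]))
b=unroll(c,q,.022,.035);cv2.circle(b,(200,200),160,(0,0,255),1);cv2.imwrite('pics/m.png',b)
E
```

```text
t: 11.62
tool_pos: [0.4877, -0.1329, 0.1027]
orientation: [-0.001, 0.256, 0.967, 0.0]
force: [0.4, -0.2, 0.2]
opening: 0.999
grip_force: 0.0
[ 0.48829526 -0.13294625  0.10358825]
[ 0.487  -0.144  16.3687] [-0.00429705 -0.01026748  0.08758812]
```

View pics/m.png

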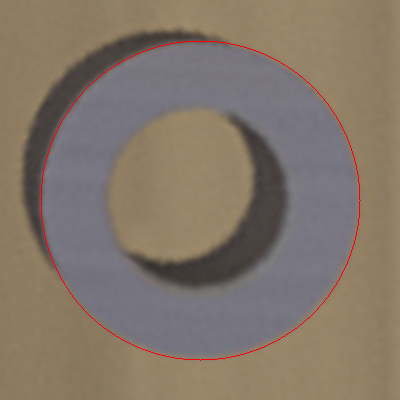

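The circle sits on the middle ring's top rim (centre (200,200), radius 160 px), so it lies at (.487,-.144).

```bash
python3 -m crank '-.004 -.010 .03 0 0 0;-.004 -.010 .06 0 0 0;-.004 -.010 .08 0 0 0;-.004 -.010 .0875 0 0 0;-.004 -.010 .0875 0 0 0;-.004 -.010 .0875 0 0 0'
python3 -m crank '0 0 0 0 0 0;0 0 0 0 0 0;0 0 0 0 0 0;0 0 0 0 0 0;0 0 0 0 0 0;0 0 0 0 0 0' .05 8
python3 -m crank '0 0 0 0 0 0;0 0 0 0 0 0;0 0 0 0 0 0' .074
python3 -m crank '0 0 0 0 0 7;0 0 0 0 0 14;0 0 0 0 0 21;0 0 0 0 0 28;0 0 0 0 0 35;0 0 0 0 0 42;0 0 0 0 0 49'
python3 -m crank '0 0 0 0 0 7;0 0 0 0 0 14;0 0 0 0 0 21;0 0 0 0 0 28;0 0 0 0 0 35;0 0 0 0 0 41;0 0 0 0 0 41'
python3 -m crank '0 0 0 0 0 0;0 0 0 0 0 0;0 0 0 0 0 0;0 0 0 0 0 0;0 0 0 0 0 0' .05 40
python3 -c "
from h import *
print(yaw(),r.sense()['joints'],tool([.4963,.153,.20]))"
```

```text
t: 12.17
tool_pos: [0.4873, -0.144, 0.0166]
orientation: [0.001, 0.256, 0.967, -0.0]
force: [-0.2, -0.3, 0.5]
opening: 0.996
grip_force: 0.0
t: 12.67
tool_pos: [0.4864, -0.1442, 0.0153]
orientation: [0.0, 0.256, 0.967, -0.0]
force: [-0.3, 0.0, -0.1]
opening: 0.609
grip_force: 0.0
t: 12.92
tool_pos: [0.4863, -0.1442, 0.0151]
orientation: [-0.0, 0.256, 0.967, 0.0]
force: [0.1, -0.1, -0.1]
opening: 0.771
grip_force: 0.0
t: 13.5
tool_pos: [0.4864, -0.1442, 0.0151]
orientation: [-0.0, 0.636, 0.772, -0.0]
force: [0.1, 0.4, 0.8]
opening: 0.788
grip_force: 0.0
t: 14.08
tool_pos: [0.4864, -0.1442, 0.0151]
orientation: [-0.0, 0.866, 0.5, -0.0]
force: [0.0, 0.2, -0.2]
opening: 0.783
grip_force: 0.0
t: 14.5
tool_pos: [0.4864, -0.1443, 0.0151]
orientation: [0.0, 0.864, 0.503, 0.0]
force: [0.3, -0.3, 0.0]
opening: 0.586
grip_force: 40.0
60.39722744264492 [-3.60485759e-01  4.75521134e-01  1.80808163e+00 -5.13051715e-05
  8.57895407e-01  1.56213642e-01] [ 0.26333436 -0.13821639 -0.18490707]
```

```bash
python3 -m crank '0 0 -.03 0 0 0;0 0 -.07 0 0 0;.03 -.015 -.10 0 0 0;.06 -.03 -.125 0 0 0;.09 -.047 -.15 0 0 0;.12 -.063 -.17 0 0 0;.15 -.079 -.18 0 0 0;.18 -.095 -.185 0 0 0;.21 -.11 -.185 0 0 0;.235 -.123 -.185 0 0 0'
python3 -m crank '.018 -.009 0 0 0 0;.026 -.014 0 0 0 0;.028 -.015 0 0 0 0;.028 -.015 0 0 0 0;.028 -.015 0 0 0 0'
python3 - <<'E'
from h import *
s=r.sense();p=s['tool_pos'];print(p,tool([.4966,.1527,.1341]),s['force'],s['joints'])
c=cam('wrist');q=circ(c,p,p[2]-.0151+.022,.028,.009);print(q,q[:2]-p[:2])
E
```

```text
t: 15.33
tool_pos: [0.4954, 0.123, 0.2003]
orientation: [-0.0, 0.864, 0.503, 0.0]
force: [0.5, -1.1, -3.0]
opening: 0.588
grip_force: 40.0
t: 15.75
tool_pos: [0.4966, 0.1517, 0.2]
orientation: [0.0, 0.865, 0.502, -0.0]
force: [0.2, -0.1, -2.8]
opening: 0.586
grip_force: 40.0
[0.4965877  0.15166037 0.19995433] [ 0.00094202 -0.00048977  0.06585398] [ 0.18537969 -0.14647671 -2.8365926 ] [ 2.25969633e-01  2.46123492e-01  1.62878910e+00 -2.27788131e-04
  1.26717862e+00  7.44206918e-01]
[ 0.4966  0.1523 37.2711] [1.23018774e-05 6.39629574e-04]
```

```bash
python3 -m crank '.0005 -.0005 .01 0 0 0;.0005 -.0005 .02 0 0 0;.0005 -.0005 .028 0 0 0;.0005 -.0005 .031 0 0 0;.0005 -.0005 .034 0 0 0;.0005 -.0005 .037 0 0 0;.0005 -.0005 .04 0 0 0;.0005 -.0005 .04 0 0 0'
python3 -c "
from h import *
print(tool([.4966,.1527,.1341]),r.sense()['force'])"
```

```text
t: 16.47
tool_pos: [0.4969, 0.1525, 0.16]
orientation: [0.001, 0.865, 0.503, 0.0]
force: [3.9, -6.5, -4.4]
opening: 0.585
grip_force: 40.0
[ 1.33292062e-05 -4.13033720e-04  2.59250775e-02] [ 3.91877072 -6.49164983 -4.38922563]
```

```bash
python3 -m crank '-.0003 .0004 .004 0 0 0;-.0003 .0004 .009 0 0 0;-.0003 .0004 .014 0 0 0;-.0003 .0004 .018 0 0 0;-.0003 .0004 .021 0 0 0;-.0003 .0004 .023 0 0 0;-.0003 .0004 .023 0 0 0'
python3 -m crank '0 0 .001 0 0 0;0 0 .002 0 0 0;0 0 .003 0 0 0;0 0 .0035 0 0 0;0 0 .0035 0 0 0'
python3 -c "
from h import *
print(tool([.4966,.1527,.1341]),r.sense()['force'])"
```

```text
t: 17.05
tool_pos: [0.4971, 0.1522, 0.1369]
orientation: [0.001, 0.865, 0.502, 0.0]
force: [3.6, -6.9, -4.2]
opening: 0.59
grip_force: 40.0
t: 17.47
tool_pos: [0.4971, 0.1523, 0.1341]
orientation: [0.001, 0.865, 0.503, 0.0]
force: [0.7, -8.4, 4.6]
opening: 0.585
grip_force: 40.0
[ 1.18844778e-04 -6.88474554e-04  3.24009751e-05] [ 0.71381327 -8.42914817  4.59848335]
```

```bash
python3 -m crank '0 0 -.001 0 0 0;0 0 -.001 0 0 0;0 0 -.001 0 0 0;0 0 -.001 0 0 0;0 0 -.001 0 0 0' .08
python3 -m crank '0 0 -.02 0 0 0;0 0 -.05 0 0 0;-.01 .005 -.075 0 0 0;-.045 .02 -.085 0 0 0;-.08 .037 -.085 0 0 0;-.116 .055 -.085 0 0 0;-.152 .072 -.08 0 0 0;-.188 .09 -.07 0 0 0;-.224 .107 -.06 0 0 0;-.26 .125 -.05 0 0 0' .094
python3 -m crank '-.036 .018 .015 0 0 0;-.072 .035 .03 0 0 0;-.11 .053 .045 0 0 0;-.146 .071 .05 0 0 0;-.17 .083 .05 0 0 0;-.18 .088 .05 0 0 0;-.18 .088 .05 0 0 0;-.18 .088 .05 0 0 0'
python3 - <<'E'
from h import *
c=cam('wrist');p=r.sense()['tool_pos'];print(p,yaw())
d=r.landmark_of('wrist','ring_keyed')[0];X=atz(c,d['position'],0);print(d['p'],X)
q=circ(c,X,.014,.028,.009);print(q,tool([*q[:2],.014]))
b=unroll(c,q,.014,.035);cv2.circle(b,(200,200),160,(0,0,255),1);cv2.imwrite('pics/k.png',b)
E
```

```text
t: 17.88
tool_pos: [0.4966, 0.153, 0.1346]
orientation: [-0.0, 0.865, 0.503, 0.0]
force: [0.3, 0.5, -0.1]
opening: 0.848
grip_force: 0.0
t: 18.72
tool_pos: [0.4761, -0.1367, 0.1845]
orientation: [0.0, 0.864, 0.503, 0.0]
force: [0.5, 0.4, -0.3]
opening: 0.997
grip_force: 0.0
t: 19.38
tool_pos: [0.464, -0.3344, 0.1345]
orientation: [-0.0, 0.865, 0.502, 0.0]
force: [0.5, 0.8, -0.3]
opening: 1.002
grip_force: 0.0
[ 0.46418077 -0.33381291  0.13467628] 60.365385317652105
0.83 [ 0.46071198 -0.33959637  0.        ]
[ 0.4627 -0.3346 13.7699] [-0.00171871 -0.00091722  0.12082525]
```

View pics/k.png

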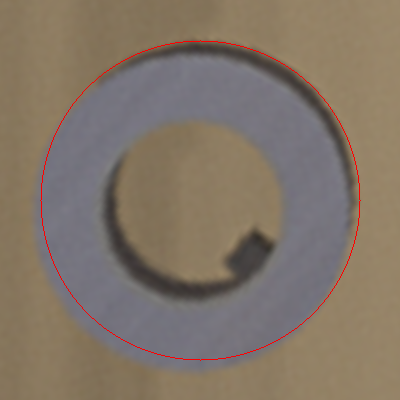

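The keyed ring's true top centre is near (194,208), so it lies at (.4615,-.336). The key at (250,254) faces about -41° and the slot about +49°, so it needs a +90° turn.

```bash
python3 -m crank '-.0035 -.001 .03 0 0 0;-.0035 -.001 .065 0 0 0;-.0035 -.001 .095 0 0 0;-.0035 -.001 .112 0 0 0;-.0035 -.001 .12 0 0 0;-.0035 -.001 .12 0 0 0;-.0035 -.001 .12 0 0 0'
python3 -m crank '0 0 0 0 0 0;0 0 0 0 0 0;0 0 0 0 0 0;0 0 0 0 0 0;0 0 0 0 0 0;0 0 0 0 0 0;0 0 0 0 0 0' .05 8
python3 -m crank '0 0 0 0 0 0;0 0 0 0 0 0;0 0 0 0 0 0' .074
python3 -m crank '0 0 0 0 0 7;0 0 0 0 0 14;0 0 0 0 0 21;0 0 0 0 0 28;0 0 0 0 0 35;0 0 0 0 0 42;0 0 0 0 0 49'
python3 -m crank '0 0 0 0 0 7;0 0 0 0 0 14;0 0 0 0 0 21;0 0 0 0 0 28;0 0 0 0 0 35;0 0 0 0 0 41;0 0 0 0 0 41'
python3 -m crank '0 0 0 0 0 0;0 0 0 0 0 0;0 0 0 0 0 0;0 0 0 0 0 0;0 0 0 0 0 0' .05 40
python3 -c "
from h import *
print(yaw(),r.sense()['joints'],tool([.4967,.1526,.20]))"
```

```text
t: 20.07
tool_pos: [0.462, -0.3371, 0.0157]
orientation: [0.0, 0.864, 0.503, 0.0]
force: [-0.9, 0.6, -0.2]
opening: 1.001
grip_force: 0.0
t: 20.65
tool_pos: [0.4614, -0.3375, 0.0148]
orientation: [0.0, 0.865, 0.503, 0.0]
force: [-1.2, 0.0, 1.0]
opening: 0.59
grip_force: 8.0
t: 20.9
tool_pos: [0.4614, -0.3374, 0.0146]
orientation: [-0.0, 0.865, 0.503, -0.0]
force: [-0.1, 0.2, 0.6]
opening: 0.766
grip_force: 0.0
t: 21.48
tool_pos: [0.4613, -0.3375, 0.0146]
orientation: [-0.0, 0.995, 0.096, -0.0]
force: [-0.9, 0.8, 1.0]
opening: 0.786
grip_force: 0.0
t: 22.07
tool_pos: [0.4614, -0.3375, 0.0146]
orientation: [-0.0, 0.966, -0.258, -0.0]
force: [0.3, 0.4, -0.7]
opening: 0.789
grip_force: 0.0
t: 22.48
tool_pos: [0.4613, -0.3374, 0.0146]
orientation: [-0.0, 0.967, -0.255, -0.0]
force: [0.4, 0.7, 0.1]
opening: 0.586
grip_force: 40.0
-29.59916766370194 [-6.95599891e-01  5.88906772e-01  1.62090892e+00  7.09375585e-06
  9.31860205e-01  1.39179514e+00] [-0.21131787 -0.4435647  -0.18538851]
```

```bash
python3 -m crank '0 0 -.03 0 0 0;0 0 -.07 0 0 -7;-.014 -.03 -.105 0 0 -14;-.03 -.063 -.14 0 0 -21;-.046 -.097 -.165 0 0 -28;-.062 -.13 -.18 0 0 -35;-.078 -.165 -.185 0 0 -42;-.095 -.2 -.185 0 0 -49;-.111 -.233 -.185 0 0 -56;-.127 -.267 -.185 0 0 -63'
python3 -c "
from h import *
print(yaw(),r.sense()['tool_pos'],tool([.4967,.1526,.20]))"
```

```text
t: 23.32
tool_pos: [0.4827, -0.0415, 0.2]
orientation: [0.0, 0.957, 0.29, 0.0]
force: [1.4, 0.4, -1.9]
opening: 0.584
grip_force: 40.0
33.7074028588043 [ 0.4826792  -0.04145094  0.19996459] [ 1.19352602e-01 -1.53646687e-01 -3.85293595e-05]
```

```bash
python3 -m crank '.022 -.028 0 0 0 -7;.045 -.058 0 0 0 -14;.068 -.088 0 0 0 -21;.09 -.116 0 0 0 -26;.108 -.138 0 0 0 -26;.113 -.145 0 0 0 -26;.113 -.145 0 0 0 -26;.113 -.145 0 0 0 -26'
python3 - <<'E'
from h import *
s=r.sense();p=s['tool_pos'];print(yaw(),p,tool([.4967,.1526,.175]))
c=cam('wrist')
q=circ(c,p,p[2]-.0006,.028,.009);print(q)
b=unroll(c,p,p[2]-.0006,.035);cv2.circle(b,(200,200),160,(0,0,255),1);cv2.imwrite('pics/k2.png',b)
E
```

```text
t: 23.98
tool_pos: [0.4976, 0.1395, 0.1993]
orientation: [0.0, 0.869, 0.495, -0.0]
force: [0.2, 0.1, -2.4]
opening: 0.586
grip_force: 40.0
59.38197093109409 [0.49760381 0.13949041 0.1993485 ] [ 0.01083685 -0.00744779  0.02434381]
[ 0.4972  0.1395 34.1563]
```

View pics/k2.png

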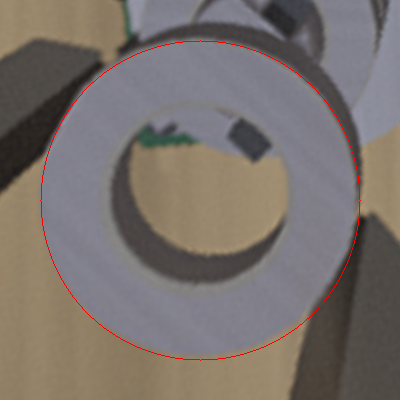

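The key in the hand is at about (250,138), facing about 49–50°, which matches the slot.

```bash
python3 -m crank '.005 -.004 0 0 0 0;.011 -.0075 0 0 0 0;.011 -.0075 .008 0 0 0;.011 -.0075 .018 0 0 0;.011 -.0075 .025 0 0 0;.011 -.0075 .025 0 0 0;.011 -.0075 .025 0 0 0'
python3 -c "
from h import *
print(tool([.4967,.1526,.1616]),r.sense()['force'])"
```

```text
t: 24.62
tool_pos: [0.4967, 0.1529, 0.1739]
orientation: [-0.0, 0.869, 0.495, -0.001]
force: [0.3, 1.2, -1.5]
opening: 0.586
grip_force: 40.0
[-0.00029267  0.00014692  0.0123444 ] [ 0.27697456  1.18079005 -1.51133909]
```

```bash
python3 -m crank '0 0 .002 0 0 0;0 0 .004 0 0 0;0 0 .006 0 0 0;0 0 .008 0 0 0;0 0 .0105 0 0 0;0 0 .012 0 0 0;0 0 .0135 0 0 0;0 0 .0145 0 0 0;0 0 .0145 0 0 0'
python3 -c "
from h import *
print(tool([.4967,.1526,.1556]),r.sense()['force'])"
```

```text
t: 25.37
tool_pos: [0.4972, 0.1529, 0.1601]
orientation: [0.0, 0.869, 0.495, 0.0]
force: [2.4, -5.1, -0.9]
opening: 0.581
grip_force: 40.0
[-0.00047494 -0.00029763  0.00450369] [ 2.38318113 -5.10385204 -0.90926261]
```

```bash
python3 -m crank '0 0 .001 0 0 0;0 0 .002 0 0 0;0 0 .003 0 0 0;0 0 .004 0 0 0;0 0 .0045 0 0 0;0 0 .005 0 0 0;0 0 .005 0 0 0'
python3 -c "
from h import *
print(tool([.4967,.1526,.1556]),r.sense()['force'],r.sense()['moment'])"
```

```text
t: 25.95
tool_pos: [0.4973, 0.1528, 0.1556]
orientation: [0.0, 0.869, 0.495, 0.0]
force: [1.4, -6.7, 3.3]
opening: 0.582
grip_force: 40.0
[-4.17605326e-04 -4.01440491e-04 -2.07258609e-05] [ 1.3956986  -6.68761475  3.32450933] [-1.26308971 -0.25558056  0.01397393]
```

```bash
python3 -m crank '0 0 -.0005 0 0 0;0 0 -.0005 0 0 0;0 0 -.0005 0 0 0;0 0 -.0005 0 0 0;0 0 -.0005 0 0 0' .08
python3 -m crank '0 0 -.01 0 0 0;0 0 -.03 0 0 0;0 0 -.055 0 0 0;0 0 -.08 0 0 0;-.03 0 -.09 0 0 0;-.06 0 -.09 0 0 0;-.06 0 -.09 0 0 0;-.06 0 -.09 0 0 0' .094
python3 - <<'E'
from h import *
c=cam('wrist');a=unroll(c,(.4967,.1526),.155,.035);cv2.circle(a,(200,200),160,(0,0,255),1);cv2.imwrite('pics/f.png',np.hstack([a,c['image'][:320,60:460]]) if 0 else np.hstack([a,cv2.resize(c['image'],(400,400))]))
print(r.sense()['force'],circ(c,(.4967,.1526),.155,.028,.009))
E
```

```text
t: 26.37
tool_pos: [0.4969, 0.1533, 0.1556]
orientation: [-0.0, 0.869, 0.495, -0.0]
force: [-0.4, 0.2, 0.3]
opening: 0.845
grip_force: 0.0
t: 27.03
tool_pos: [0.4662, 0.101, 0.2468]
orientation: [0.0, 0.869, 0.494, 0.001]
force: [0.8, -0.3, -0.2]
opening: 1.001
grip_force: 0.0
[ 0.79711836 -0.41802339 -0.08198524] [ 0.4967  0.1526 15.3719]
```

View pics/f.png

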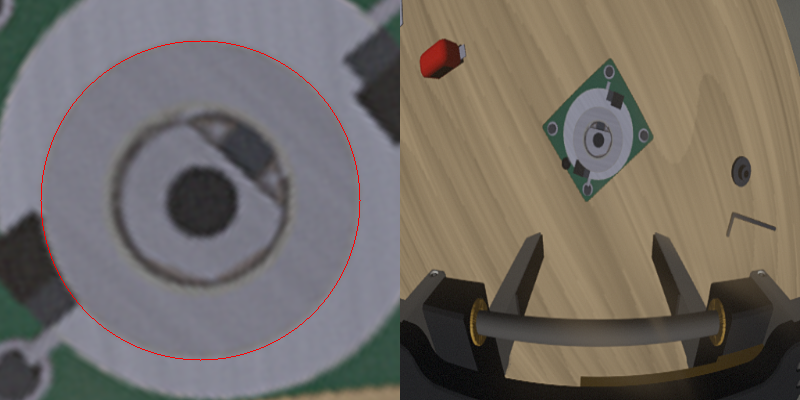

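The keyed ring's rim matches the circle at (200,200), at the home height of 155 mm. Its key sits in the slot at (250,148), and the gripper is clear. Handing in.

```bash
python3 -c "
from station import r
print(r.close_job())"
```

```text
the job is handed in; nothing more can be done
None
```

I threaded all three rings onto the spindle (thick, middle, then keyed with its key in the slot), each at its home height by TCP reading; the job was handed in released and clear at about 27 s, but no verdict was returned.

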